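# Open the child-resistant cap of a descaler jug

## Robot

A 6-joint arm with a two-finger parallel gripper is mounted at the origin on the work surface. World frame = base frame: x ahead of the robot, y to its left, z up, the work surface at z = 0. Lengths are in mm, angles in rad, forces in N, time in s.
With the tool pointing down it reaches from about 400 to 925 mm from the base axis. Payload 12.5 kg.
Tool frame: the origin (TCP) lies midway between the tips of the shut fingers; the grasp point (between the pads) lies 19 mm behind it (env.tcp_to_grasp is the distance from the TCP to the grasp point, in mm); z points along the fingers, y is the line along which they close (so a half turn about z gives the same grasp; the last joint's range is limited). The gripper opens to 95 mm and grips with 3 to 60 N. Pads are 20 mm wide; open, the fingers measure 119 mm over their backs; the gripper's body (75 mm by 180 mm) begins 59 mm behind the grasp point.
Start: joints at [1.235, 0.491, 1.559, -0, 1.092, -0.106], TCP at [142.346, 608.592, 214.661] pointing down, gripper open.
Joint ranges: [-3.1, 3.1], [-0.84, 2.19], [0.05, 2.79], [-1.13, 4.28], [0.06, 2.93], [-2.69, 2.69]. Speed limits (rad/s): [2.22, 2.22, 2.79, 3.14, 3.14, 3.14].

## Interface

Orientations are given as [roll, pitch, yaw] about the fixed x, y, z axes, in that order (R = Rz(yaw) Ry(pitch) Rx(roll)).
In Python, from cell import env gives the robot as it stands. The module is installed in compiled form; this text tells all that it offers.
- The arm moves only by the tool step_arm, never from a script. Its argument "plan" is a list that holds one entry, the list of rows, each a list of 5 numbers: the shift along the tool's x, y, z in mm, then the turn about the tool's z in degrees, then the opening, from -1 (shut) to 1 (fully open). A call has 1 to 8 rows; each row is the pose to reach, as a shift and turn from the pose commanded when the call began, along the tool's axes at that moment; what a row does not reach only later rows make up. A row lasts 1/12 s, in which the tool goes at most 41.7 mm and 7.16 degrees, less where a joint would pass 70% of its speed; a pose out of reach is approached as far as the arm can. A call with a gripper value outside its range is refused whole. The fingers move at their own pace and stop on an object; the grip force is fixed at half the most. Time passes only in rows, so rows that repeat a pose let the fingers close. It gives the time, the measured TCP pose, the force, the opening and the grip force at its end, in the units of the state.
- env.state(): the state, without advancing time (a new reading comes with each control period).
- env.read_camera(name): name is "scene" or "top"; returns the picture (400x640x3 uint8, blue, green, red); there is no depth.
- env.get_calibration(name): a dict with "K" (3x3 intrinsics, pixels), "extrinsics" (4x4, takes a point from world to camera coordinates). Camera axes: x right, y up, looking along -z (the intrinsics and any distortion apply to the point x, -y, -z); pixel columns grow to the right and rows downward; lengths in mm; the calibration is good to about 2 mm. A picture is of the moment at which its call begins. get_calibration takes no time and is no camera call.
- env.job_done(): hands the job in; it is judged then, once.
The state is a dict: "t": time; "joints": joint angles; "qvel": joint speeds; "tau": joint torques, N m; "eef_pos": TCP position; "tcp_rot": TCP orientation; "ft_force": force on the tool from outside, world axes, zero at the start; "moment": the same for the moment, N m; "opening": opening from 0.0 (shut) to 1.0 (fully open); "grip_force": force on a finger pad.
Only numpy, scipy, OpenCV 4.12 (cv2) and the standard library are available. Lean on these libraries where they do the work, as an engineer would, in place of code of your own. Each camera call takes 0.05 s, during which the arm holds its last target. There are 200 camera calls.

## Task

Open the white descaler jug: push its child-resistant cap firmly down until it bottoms, turn it anticlockwise while keeping it pressed, and lift it off. Do not force it, because the jug's neck is brittle: never press or twist with more than about 25 N. Set the cap down gently in the shallow steel tray, grip bar upwards, let go, and leave the other things on the worktop where they are.

Things in the scene. Friction and masses are not known exactly. Their poses are not given: they have to be found in the camera images.
- jug: White plastic descaler jug, fixed: it stands in a grey caddy (150 x 110 mm, 36 mm high) screwed to the worktop and can neither move nor turn. Origin on the worktop under the neck's axis, z up. Body 130 mm along x, 90 mm along y, 134 mm high; loop handle on its +x side out to x = 107 mm; conical shoulder, then a neck on the z axis.
- neck: The jug's neck, fixed, 36 mm across. Origin on its axis 171 mm above the worktop, where the locked cap's underside rests. A spring inside pushes the cap up with 12 N, 0.25 N more per mm pressed. The lock's depth is hidden and varies: 3 to 13 mm pressed frees the cap to turn; 1.6 mm further it bottoms on a rubber washer (15 N/mm) at 13 to 16 N. Press to about 19 N, keep 17 to 21 N while turning.
- jug_top (a point): On the jug's axis, 204 mm above the worktop, where the locked cap's flat top lies. The neck is brittle: more than 25 N between cap and neck, pressing or twisting, cracks it. Unpressed, the cap turns no more than 5 degrees before teeth block it.
- cap: Grey child-resistant cap, loose, about 60 g, locked on the neck at the start. Origin at the centre of its underside, z up along its axis. Round ribbed skirt 62 mm across, 33 mm high, a bar on top. Locked, its x is parallel to the jug's x (within 5 degrees). Pressed and turned anticlockwise seen from above, it is free from 37 to 83 degrees (best 60), then lifts straight up, clear after 35 mm.
- cap_bar (a point): Centre of the cap's upright grip bar, on the cap's axis, 47 mm above the cap's origin; axes as the cap's. The bar is 48 mm long along x, 20 mm wide along y, 28 mm high (33 to 61 mm above the cap's origin).
- cap_ledge (a point): Centre of the cap's flat round top, 60 mm across, 33 mm above the cap's origin, at the foot of the bar. Fingers closed along y on the bar can rest their tips on this ledge (20 mm wide beside the bar's middle) to press the cap down without slipping.
- tray: Shallow open steel tray, fixed, 160 mm along its x, 140 mm along its y, wall 5 mm thick and 14 mm high, floor 5 mm thick (inner floor 5 mm above the worktop). Origin on the worktop under its centre.
- carton: Loose closed paper-white carton 85 x 120 x 65 mm high, a bystander. Origin at the centre of its underside.
- softener: Loose blue bottle, 56 mm across, 130 mm high, a bystander. Origin at the centre of its underside.
- brush: Loose wooden scrubbing brush, bristles down, a bystander: 150 mm along its x, 55 mm wide, 44 mm high. Origin at the centre of its underside.

How it is judged (in metres and radians):
On the way, in this order (a step that is already met when the one before it is completed fails the run):
1. the cap, pressed down, is turned at least 35 degrees anticlockwise out of its lock while still on the neck (angle between the x axis of cap and the x axis of jug, either way round above 0.61 rad and z of cap in the frame of jug below 0.181 m and horizontal distance between cap and jug below 0.008 m), for 0.1 s.
2. the cap is lifted clear of the neck (z of cap in the frame of jug above 0.205 m), for 0.1 s.
At the end, for the whole second after the job is handed in: the cap stands flat on the tray's floor, grip bar up (within 6 degrees), its axis within 60 mm of the tray's centre, released and at rest (horizontal distance between cap and tray below 0.06 m and z of cap in the frame of tray below 0.009 m and angle between cap's own z axis and vertical below 0.1 rad and linear speed of cap below 0.02 m/s); the robot touches nothing.
It fails at once if the cap is pressed or twisted on the neck with more than 25 N (the brittle neck cracks) (contact force between cap and neck above 25 N).
It fails at once if the cap is dropped or slammed into the tray (faster than 0.4 m/s within 15 mm of its floor, as after a fall of over 1 cm) (horizontal distance between cap and tray below 0.1 m and z of cap in the frame of tray below 0.02 m and linear speed of cap above 0.4 m/s).
It fails at once if the carton is moved more than 30 mm (distance of carton from where it was at the start of the episode above 0.03 m).
It fails at once if the softener bottle is moved more than 30 mm (distance of softener from where it was at the start of the episode above 0.03 m).
It fails at once if the brush is moved more than 30 mm (distance of brush from where it was at the start of the episode above 0.03 m).
It also fails if it takes over 72 s, if anything falls off the work surface, if the arm or the gripper's body presses on something with over 40 N, if the wrist force passes 120 N, or if a joint passes its speed limit or range.

## Working session

There is one attempt and no reset: what is moved stays moved. The work goes in short steps, Python scripts to look and compute and a tool call to move; the robot and the scene stay as the last step left them, time stands still between calls to the robot, and variables do not carry over. Pictures are saved under pics/ and viewed, at most 10 in all, crops included, and the job is handed in when it is done.

Besides the shell and the picture viewer there is one more tool, called after ">>>" by a JSON object that holds its "name" and its "arguments", one argument or row to a line. step_arm: Moves the arm, as the interface text tells. Its arguments: {"type":"object","properties":{"plan":{"type":"array"}},"required":["plan"]}

```bash
mkdir -p pics; cat > h.py <<'E'
import numpy as np,cv2
from cell import env
def proj(n,P):
    c=env.get_calibration(n);P=np.atleast_2d(P).astype(float)
    q=(np.c_[P,np.ones(len(P))]@np.array(c["extrinsics"]).T)[:,:3]*[1,-1,-1]
    u=q@np.array(c["K"]).T;return u[:,:2]/u[:,2:]
def ray(n,px,z):
    c=env.get_calibration(n);E=np.array(c["extrinsics"]);R,t=E[:3,:3],E[:3,3]
    o=-R.T@t;d=R.T@(np.linalg.inv(np.array(c["K"]))@[px[0],px[1],1]*[1,-1,-1])
    return o+d*(z-o[2])/d[2]
E
python3 - <<'E'
from h import *
for n in("scene","top"):
    cv2.imwrite(f"pics/{n}0.png",env.read_camera(n)); c=env.get_calibration(n);E=np.array(c["extrinsics"]);print(n,c.keys(),-E[:3,:3].T@E[:3,3])
print(env.state())
E
```

```text
scene dict_keys(['K', 'extrinsics']) [ 936.12480191 -464.27417126 1040.6490405 ]
top dict_keys(['K', 'extrinsics']) [ 473.65611062    4.94718417 1020.842518  ]
{'t': 0.1, 'joints': array([ 1.23536763e+00,  4.91519628e-01,  1.55938926e+00, -2.95940407e-05,
        1.09167401e+00, -1.05606020e-01]), 'qvel': array([-2.66242423e-05, -4.15226304e-04, -2.96523108e-03, -3.00600299e-03,
       -7.82757873e-04,  5.18030303e-05]), 'tau': array([ 3.16051817e-03, -6.13622403e+01, -2.58603448e+01,  6.94546360e-02,
        4.70309670e-02, -1.04202950e-04]), 'eef_pos': array([142.2975382 , 608.37142064, 214.10727726]), 'tcp_rot': array([-3.14060516e+00, -7.82789516e-05,  2.91178360e+00]), 'ft_force': array([ 0.01078991, -0.44080182, -0.51701138]), 'moment': array([ 0.0396169 , -0.03723509,  0.01122042]), 'grip_force': 0.0, 'opening': 0.9982268169453853}
```

View pics/scene0.png

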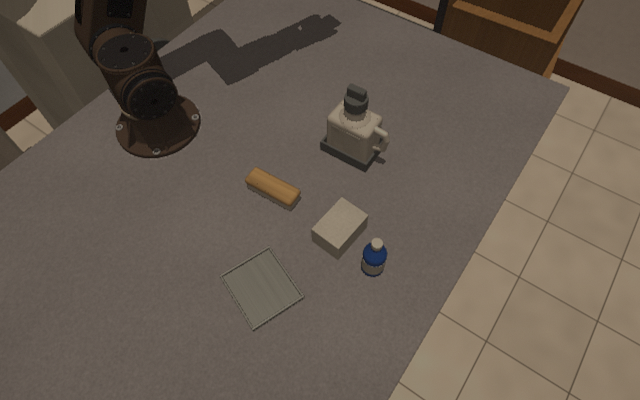

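View pics/top0.png

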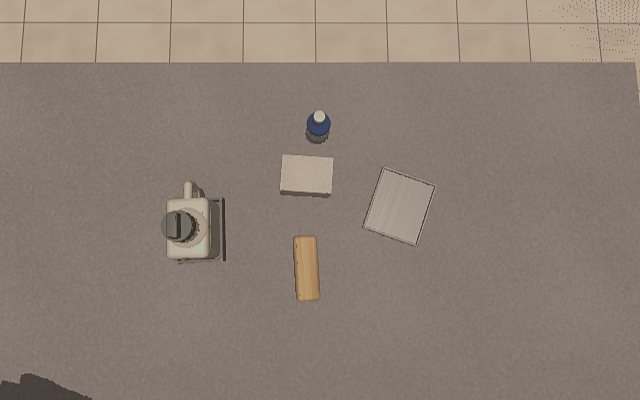

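Top view: jug with cap at about (180,226), tray at (400,206), carton (307,174), bottle (318,125), brush (307,268). I'll zoom in on the cap and tray.

```bash
python3 - <<'E'
from h import *
a=cv2.imread("pics/top0.png");b=cv2.imread("pics/scene0.png")
r=lambda i,x,y,w,h:cv2.resize(i[y:y+h,x:x+w],(400,400),interpolation=cv2.INTER_CUBIC)
cv2.imwrite("pics/crop1.png",np.hstack([r(a,145,175,100,100),r(b,310,75,100,100)]))
for n,p in(("cap bartop",(174,225,232)),):print(ray("top",p[:2],p[2]))
print("tray",[ray("top",p,14)[:2].round() for p in((384,167),(436,185),(416,245),(363,227))])
print("tray scene",[ray("scene",p,14)[:2].round() for p in((268,249),(303,295),(254,327),(221,279))])
E
```

```text
[521.93356179 251.91697623 232.        ]
tray [array([ 671., -185.]), array([ 626., -310.]), array([ 481., -255.]), array([ 526., -129.])]
tray scene [array([ 532., -137.]), array([ 673., -183.]), array([ 627., -307.]), array([ 489., -264.])]
```

View pics/crop1.png

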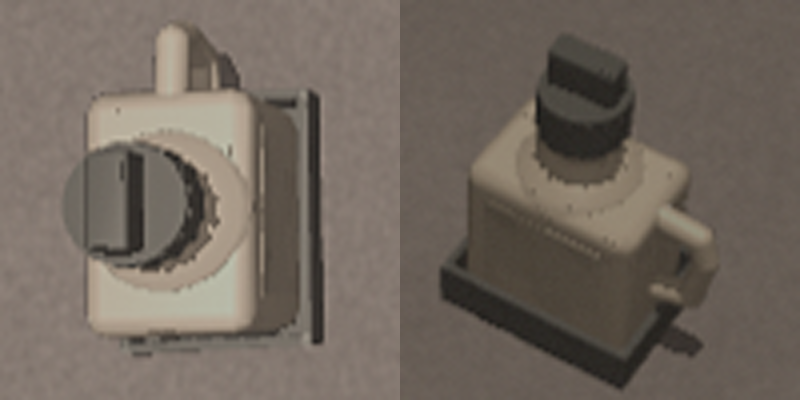

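The crops show the cap's round top centred near crop (125,203) and the bar along world x. Next I'll triangulate using features at known heights.

```bash
python3 - <<'E'
from h import *
from scipy.optimize import least_squares
T=lambda x,y:(145+x/4-.4,175+y/4-.4); S=lambda x,y:(310+(x-400)/4-.4,75+y/4-.4)
print("top disc",ray("top",T(125,203),204)); print("top bar",ray("top",T(104,201),232))
print("bar edge yaw", [ray("top",T(*p),232)[:2].round(1) for p in((123,152),(123,250))])
print("jug edge left z134",[ray("top",T(*p),134)[:2].round(1) for p in((87,105),(87,322),(257,105),(257,322))])
t=ray("scene",S(585,100),204);print("scene disc",t)
print("scene bar corners",[ray("scene",S(*p),232)[:2].round(1) for p in((557,34),(627,68),(620,95),(550,58))])
x,y=521,251
print("proj bar corners S",((proj("scene",[[x+a*24,y+b*10,232] for a,b in((1,1),(1,-1),(-1,-1),(-1,1))])-[310,75]+.4)*4+[400,0]).round())
print("ledge circle S",((proj("scene",[[x+31*np.cos(a),y+31*np.sin(a),204] for a in np.arange(0,6.2,.785)])-[310,75]+.4)*4+[400,0]).round().tolist())
E
```

```text
top disc [522.9357041  257.12744119 204.        ]
top bar [522.27936616 258.19971621 232.        ]
bar edge yaw [array([545. , 250.1]), array([499.5, 248.8])]
jug edge left z134 [array([578.9, 300.1]), array([465.8, 296.5]), array([578.1, 211.2]), array([464.7, 208.9])]
scene disc [528.16890826 248.37467792 204.        ]
scene bar corners [array([497.3, 261.6]), array([548.4, 261.4]), array([556.9, 239.9]), array([505.1, 241.9])]
proj bar corners S [[622.  66.]
 [604.  86.]
 [538.  53.]
 [556.  34.]]
ledge circle S [[620.0, 113.0], [626.0, 86.0], [604.0, 63.0], [567.0, 58.0], [536.0, 72.0], [529.0, 99.0], [550.0, 123.0], [588.0, 129.0]]
```

```bash
python3 - <<'E'
from h import *
def ov(n,x0,y0,x,y,w=.03,s=8,N=50):
    im=cv2.imread(f"pics/{n}0.png")[y0:y0+N,x0:x0+N];im=cv2.resize(im,None,fx=s,fy=s,interpolation=cv2.INTER_CUBIC)
    im=np.clip(im*1.6,0,255).astype(np.uint8)
    R=np.array([[np.cos(w),-np.sin(w)],[np.sin(w),np.cos(w)]])
    def d(L,z,c):
        P=np.c_[np.array(L)@R.T+[x,y],np.full(len(L),z)]
        u=((proj(n,P)-[x0,y0]+.5)*s).astype(int);cv2.polylines(im,[u],True,c,1)
    B=[(24,10),(24,-10),(-24,-10),(-24,10)];a=np.arange(0,6.28,.1);C=np.c_[np.cos(a),np.sin(a)]
    d(B,232,(0,255,0));d(C*30,204,(0,255,255));d(C*31,171,(255,255,0))
    return im
cv2.imwrite("pics/ov1.png",np.hstack([ov("top",157,203,523.5,255),ov("scene",332,78,523.5,255)]))
E
```

```text
(no output)
```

View pics/ov1.png

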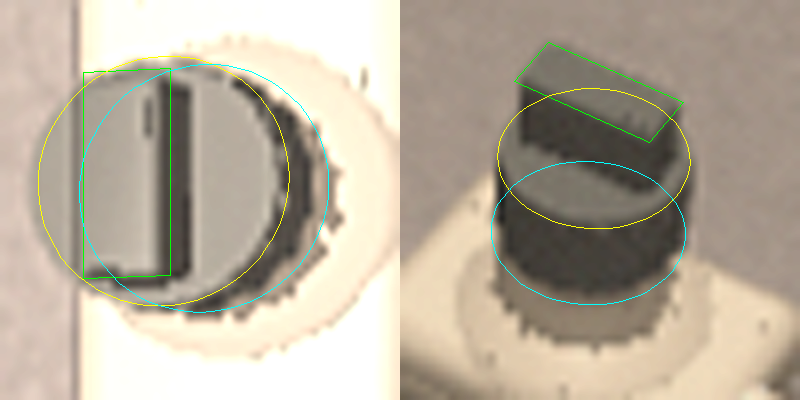

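The model fits both views to about 2 mm. Cap axis is near (522.8, 256), yaw near 1.7°. The tray centre is near (578, -222). Moving above the cap.

>>> {"name": "step_arm", "arguments": {
  "plan": [
    [[0, 0, -50, 0, 1], [-226, -128, -50, -7, 1], [-226, -128, -50, -7, 1], [-226, -128, -50, -7, 1], [-226, -128, -50, -7, 1], [-451, -257, -50, -15, 1], [-451, -257, -50, -15, 1], [-451, -257, -50, -15, 1]]
  ]
}}

```text
t: 0.77
eef_pos: [354.5, 411.7, 262.6]
tcp_rot: [-3.142, -0.0, -3.107]
ft_force: [0.5, 0.9, 0.0]
opening: 0.997
grip_force: 0.0
```

```bash
cat >> h.py <<'E'
def to(x,y,z,yaw=None):
    s=env.state();p=s["eef_pos"];w=s["tcp_rot"][2];d=np.array([x,y,z])-p
    c,n=np.cos(w),np.sin(w);dy=0 if yaw is None else (yaw-np.degrees(w)+180)%360-180
    print("t",round(s["t"],2),"pos",p.round(1),"yaw",np.degrees(w).round(1),"F",s["ft_force"].round(1),"M",s["moment"].round(2),"open",round(s["opening"]*95,1),"grip",round(s["grip_force"],1),"q6",s["joints"][5].round(2),"rot",s["tcp_rot"][:2].round(3))
    print("shift",[round(v,1) for v in(d[0]*c+d[1]*n,d[0]*n-d[1]*c,-d[2],-dy)])
E
python3 -c "
from h import *;to(522.8,256,262,181.7)"
```

```text
t 0.77 pos [354.5 411.7 262.6] yaw -178.0 F [0.5 0.9 0. ] M [ 0.05  0.02 -0.  ] open 94.7 grip 0.0 q6 -0.87 rot [-3.142 -0.   ]
shift [np.float64(-162.9), np.float64(-161.4), np.float64(0.6), np.float64(0.3)]
```

>>> {"name": "step_arm", "arguments": {
  "plan": [
    [[-163, -161, 0, 0, 1], [-163, -161, 0, 0, 1], [-163, -161, 0, 0, 1], [-163, -161, 0, 0, 1], [-163, -161, 0, 0, 1], [-163, -161, 0, 0, 1], [-163, -161, 0, 0, 1], [-163, -161, 0, 0, 1]]
  ]
}}

```text
t: 1.43
eef_pos: [521.9, 256.8, 262.1]
tcp_rot: [-3.141, -0.001, -3.112]
ft_force: [-1.0, 0.9, -0.4]
opening: 1.0
grip_force: 0.0
```

```bash
python3 -c "
from h import *;to(522.8,256,206.5,181.7)
cv2.imwrite('pics/a.png',np.hstack([cv2.resize(env.read_camera(n)[y:y+100,x:x+100],(400,400),interpolation=cv2.INTER_CUBIC) for n,x,y in(('top',130,175),('scene',310,40))]))"
```

```text
t 1.43 pos [521.9 256.8 262.1] yaw -178.3 F [-1.   0.9 -0.4] M [0.02 0.07 0.01] open 95.0 grip 0.0 q6 -1.26 rot [-3.141e+00 -1.000e-03]
shift [np.float64(-0.9), np.float64(-0.8), np.float64(55.6), np.float64(0.0)]
```

View pics/a.png

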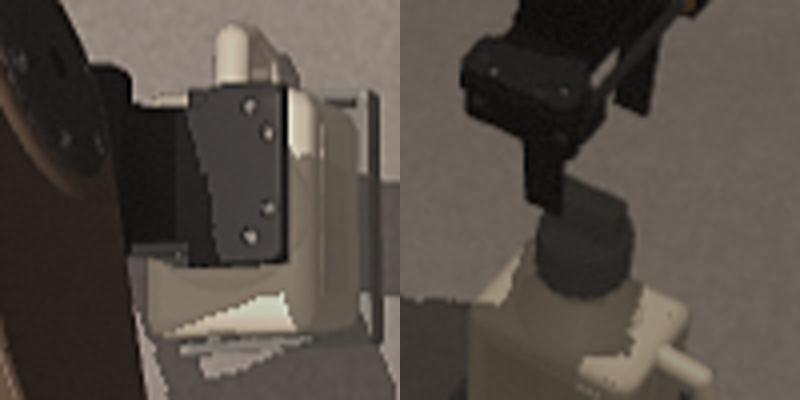

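The fingers straddle the bar along y, as planned. Descending to just above the ledge.

>>> {"name": "step_arm", "arguments": {
  "plan": [
    [[-1, -1, 20, 0, 1], [-1, -1, 40, 0, 1], [-1, -1, 50, 0, 1], [-1, -1, 55, 0, 1], [-1, -1, 55, 0, 0], [-1, -1, 55, 0, -0.3], [-1, -1, 55, 0, -0.4], [-1, -1, 55, 0, -0.4]]
  ]
}}

```text
t: 2.2
eef_pos: [522.8, 256.8, 208.6]
tcp_rot: [3.141, 0.001, -3.109]
ft_force: [-0.5, -0.1, -0.6]
opening: 0.776
grip_force: 0.0
```

```bash
python3 -c "
from h import *;to(522.8,256,206,181.7)"
```

```text
t 2.2 pos [522.8 256.8 208.6] yaw -178.2 F [-0.5 -0.1 -0.6] M [0.01 0.05 0.01] open 73.7 grip 0.0 q6 -1.26 rot [3.141e+00 1.000e-03]
shift [np.float64(0.1), np.float64(-0.8), np.float64(2.6), np.float64(0.1)]
```

>>> {"name": "step_arm", "arguments": {
  "plan": [
    [[0, -0.4, 1, 0, -0.45], [0, -0.4, 2, 0, -0.45], [0, -0.4, 2, 0, -0.45], [0, -0.4, 2, 0, -0.45], [0, -0.4, 2, 0, -0.45], [0, -0.4, 2, 0, -0.45], [0, -0.4, 2, 0, -0.45], [0, -0.4, 2, 0, -0.45]]
  ]
}}

```text
t: 2.87
eef_pos: [522.6, 256.2, 205.7]
tcp_rot: [3.142, 0.0, -3.11]
ft_force: [0.3, -0.7, 0.1]
opening: 0.281
grip_force: 0.0
```

>>> {"name": "step_arm", "arguments": {
  "plan": [
    [[0, 0, 0, 0, -0.5], [0, 0, 0, 0, -0.5], [0, 0, 0, 0, -0.5], [0, 0, 0, 0, -0.52]]
  ]
}}

```text
t: 3.2
eef_pos: [522.6, 256.4, 205.7]
tcp_rot: [3.141, 0.0, -3.11]
ft_force: [0.3, 2.4, 0.1]
opening: 0.243
grip_force: 1.3
```

```bash
python3 -c "
from h import *;to(522.8,256,206,181.7)"
```

```text
t 3.2 pos [522.6 256.4 205.7] yaw -178.2 F [0.3 2.4 0.1] M [0.5  0.06 0.01] open 23.1 grip 1.3 q6 -1.26 rot [3.141 0.   ]
shift [np.float64(-0.2), np.float64(-0.4), np.float64(-0.3), np.float64(0.1)]
```

Contact is on the +y finger, so the bar's centre is about 1.5 mm further in +y. I'll shift and close.

>>> {"name": "step_arm", "arguments": {
  "plan": [
    [[0, 1.5, 0, 0, -0.5], [0, 1.5, 0, 0, -0.54], [0, 1.5, 0, 0, -0.57], [0, 1.5, 0, 0, -0.57]]
  ]
}}

```text
t: 3.53
eef_pos: [522.6, 257.7, 205.7]
tcp_rot: [3.141, 0.0, -3.11]
ft_force: [-0.4, 1.0, -0.6]
opening: 0.216
grip_force: 0.6
```

>>> {"name": "step_arm", "arguments": {
  "plan": [
    [[0, 0.2, 0.5, 0, -0.57], [0, 0.2, 1, 0, -0.57], [0, 0.2, 1.5, 0, -0.57], [0, 0.2, 1.5, 0, -0.57]]
  ]
}}

```text
t: 3.87
eef_pos: [522.6, 257.9, 204.4]
tcp_rot: [3.141, 0.0, -3.11]
ft_force: [0.3, -0.3, 2.6]
opening: 0.215
grip_force: 1.8
```

Tips have met the ledge. Gripping fully.

>>> {"name": "step_arm", "arguments": {
  "plan": [
    [[0, 0, 0, 0, -0.7], [0, 0, 0, 0, -1], [0, 0, 0, 0, -1], [0, 0, 0, 0, -1], [0, 0, 0.5, 0, -1], [0, 0, 0.5, 0, -1]]
  ]
}}

```text
t: 4.37
eef_pos: [522.7, 258.1, 204.3]
tcp_rot: [3.141, 0.001, -3.11]
ft_force: [-2.3, 1.3, 9.6]
opening: 0.204
grip_force: 30.4
```

```bash
python3 -c "
from h import *;to(522.8,256,203,181.7)"
```

```text
t 4.37 pos [522.7 258.1 204.3] yaw -178.2 F [-2.3  1.3  9.6] M [0.23 0.57 0.04] open 19.4 grip 30.4 q6 -1.26 rot [3.141e+00 1.000e-03]
shift [np.float64(-0.1), np.float64(-2.1), np.float64(1.3), np.float64(0.1)]
```

>>> {"name": "step_arm", "arguments": {
  "plan": [
    [[0, 0, 0.5, 0, -1], [0, 0, 1, 0, -1], [0, 0, 1.5, 0, -1], [0, 0, 2, 0, -1], [0, 0, 2, 0, -1]]
  ]
}}

```text
t: 4.78
eef_pos: [522.7, 258.1, 202.5]
tcp_rot: [3.141, 0.001, -3.11]
ft_force: [-3.2, 0.9, 11.3]
opening: 0.211
grip_force: 30.6
```

>>> {"name": "step_arm", "arguments": {
  "plan": [
    [[0, 0, 0.5, 0, -1], [0, 0, 1, 0, -1], [0, 0, 1.5, 0, -1], [0, 0, 2, 0, -1], [0, 0, 2.4, 0, -1], [0, 0, 2.4, 0, -1]]
  ]
}}

```text
t: 5.28
eef_pos: [522.7, 258.1, 200.2]
tcp_rot: [3.141, 0.001, -3.11]
ft_force: [-4.0, 1.4, 12.3]
opening: 0.208
grip_force: 30.6
```

>>> {"name": "step_arm", "arguments": {
  "plan": [
    [[0.2, 0, 0.4, 0, -1], [0.2, 0, 0.7, 0, -1], [0.2, 0, 0.7, 0, -1]]
  ]
}}

```text
t: 5.53
eef_pos: [522.7, 258.1, 199.6]
tcp_rot: [3.141, 0.002, -3.11]
ft_force: [-2.1, -0.3, 12.5]
opening: 0.21
grip_force: 30.6
```

>>> {"name": "step_arm", "arguments": {
  "plan": [
    [[0, 0, 0.4, 0, -1], [0, 0, 0.7, 0, -1], [0, 0, 0.7, 0, -1]]
  ]
}}

```text
t: 5.78
eef_pos: [522.7, 258.1, 198.9]
tcp_rot: [3.141, 0.002, -3.11]
ft_force: [-2.9, -0.1, 12.5]
opening: 0.207
grip_force: 30.6
```

>>> {"name": "step_arm", "arguments": {
  "plan": [
    [[0.1, 0, 0.4, 0, -1], [0.1, 0, 0.7, 0, -1], [0.1, 0, 0.7, 0, -1]]
  ]
}}

```text
t: 6.03
eef_pos: [522.7, 258.1, 198.3]
tcp_rot: [3.141, 0.002, -3.11]
ft_force: [-1.9, 0.2, 13.0]
opening: 0.209
grip_force: 30.7
```

>>> {"name": "step_arm", "arguments": {
  "plan": [
    [[0, 0, 0.4, 0, -1], [0, 0, 0.7, 0, -1], [0, 0, 0.7, 0, -1]]
  ]
}}

```text
t: 6.28
eef_pos: [522.7, 258.1, 197.6]
tcp_rot: [3.141, 0.002, -3.11]
ft_force: [-2.3, 0.9, 12.5]
opening: 0.211
grip_force: 30.7
```

>>> {"name": "step_arm", "arguments": {
  "plan": [
    [[0, 0, 0.4, 0, -1], [0, 0, 0.7, 0, -1], [0, 0, 0.7, 0, -1]]
  ]
}}

```text
t: 6.53
eef_pos: [522.7, 258.1, 196.9]
tcp_rot: [3.141, 0.002, -3.11]
ft_force: [-3.2, 1.6, 13.0]
opening: 0.207
grip_force: 30.7
```

>>> {"name": "step_arm", "arguments": {
  "plan": [
    [[0.1, 0, 0.4, 0, -1], [0.1, 0, 0.7, 0, -1], [0.1, 0, 0.7, 0, -1]]
  ]
}}

```text
t: 6.78
eef_pos: [522.7, 258.1, 196.3]
tcp_rot: [3.141, 0.002, -3.11]
ft_force: [-2.5, 1.0, 12.5]
opening: 0.213
grip_force: 30.7
```

>>> {"name": "step_arm", "arguments": {
  "plan": [
    [[0, 0, 0.4, 0, -1], [0, 0, 0.7, 0, -1], [0, 0, 0.7, 0, -1]]
  ]
}}

```text
t: 7.03
eef_pos: [522.6, 258.1, 195.6]
tcp_rot: [3.141, 0.002, -3.11]
ft_force: [-1.7, -0.1, 13.2]
opening: 0.209
grip_force: 30.7
```

>>> {"name": "step_arm", "arguments": {
  "plan": [
    [[0, 0, 0.4, 0, -1], [0, 0, 0.7, 0, -1], [0, 0, 0.7, 0, -1]]
  ]
}}

```text
t: 7.28
eef_pos: [522.6, 258.1, 194.9]
tcp_rot: [3.141, 0.002, -3.11]
ft_force: [-2.3, 0.8, 13.7]
opening: 0.206
grip_force: 30.7
```

>>> {"name": "step_arm", "arguments": {
  "plan": [
    [[0, 0, 0.4, 0, -1], [0, 0, 0.7, 0, -1], [0, 0, 0.7, 0, -1]]
  ]
}}

```text
t: 7.53
eef_pos: [522.6, 258.1, 194.2]
tcp_rot: [3.141, 0.002, -3.11]
ft_force: [-2.4, 1.1, 14.1]
opening: 0.209
grip_force: 30.7
```

>>> {"name": "step_arm", "arguments": {
  "plan": [
    [[0.1, 0, 0.4, 0, -1], [0.1, 0, 0.7, 0, -1], [0.1, 0, 0.7, 0, -1]]
  ]
}}

```text
t: 7.78
eef_pos: [522.6, 258.1, 193.6]
tcp_rot: [3.141, 0.002, -3.11]
ft_force: [-1.7, -0.0, 13.8]
opening: 0.208
grip_force: 30.7
```

>>> {"name": "step_arm", "arguments": {
  "plan": [
    [[0, 0, 0.4, 0, -1], [0, 0, 0.7, 0, -1], [0, 0, 0.7, 0, -1]]
  ]
}}

```text
t: 8.03
eef_pos: [522.6, 258.1, 192.9]
tcp_rot: [3.141, 0.002, -3.11]
ft_force: [-2.2, 1.0, 14.3]
opening: 0.211
grip_force: 30.7
```

>>> {"name": "step_arm", "arguments": {
  "plan": [
    [[0, 0, 0.4, 0, -1], [0, 0, 0.7, 0, -1], [0, 0, 0.7, 0, -1]]
  ]
}}

```text
t: 8.28
eef_pos: [522.6, 258.1, 192.2]
tcp_rot: [3.141, 0.002, -3.11]
ft_force: [-3.4, 0.9, 14.6]
opening: 0.207
grip_force: 30.7
```

>>> {"name": "step_arm", "arguments": {
  "plan": [
    [[0.1, 0, 0.4, 0, -1], [0.1, 0, 0.6, 0, -1], [0.1, 0, 0.6, 0, -1]]
  ]
}}

```text
t: 8.53
eef_pos: [522.6, 258.1, 191.7]
tcp_rot: [3.141, 0.003, -3.11]
ft_force: [-1.7, 1.2, 14.9]
opening: 0.208
grip_force: 30.7
```

>>> {"name": "step_arm", "arguments": {
  "plan": [
    [[0, 0, 0.4, 0, -1], [0, 0, 0.6, 0, -1], [0, 0, 0.6, 0, -1]]
  ]
}}

```text
t: 8.78
eef_pos: [522.6, 258.1, 191.1]
tcp_rot: [3.141, 0.003, -3.11]
ft_force: [-1.7, 0.6, 15.2]
opening: 0.211
grip_force: 30.8
```

>>> {"name": "step_arm", "arguments": {
  "plan": [
    [[0, 0, 0.4, 0, -1], [0, 0, 0.6, 0, -1], [0, 0, 0.6, 0, -1]]
  ]
}}

```text
t: 9.03
eef_pos: [522.6, 258.1, 190.8]
tcp_rot: [3.141, 0.003, -3.109]
ft_force: [-3.4, 0.1, 17.1]
opening: 0.208
grip_force: 31.0
```

Bottomed (force now rising). A bit more to reach about 19 N.

>>> {"name": "step_arm", "arguments": {
  "plan": [
    [[0.1, 0, 0.2, 0, -1], [0.1, 0, 0.2, 0, -1], [0.1, 0, 0.2, 0, -1]]
  ]
}}

```text
t: 9.28
eef_pos: [522.6, 258.1, 190.7]
tcp_rot: [3.141, 0.003, -3.11]
ft_force: [-3.8, 0.6, 18.9]
opening: 0.213
grip_force: 31.0
```

```bash
python3 -c "
from h import *;to(522.6,258.1,190.8,181.7)"
```

```text
t 9.28 pos [522.6 258.1 190.7] yaw -178.2 F [-3.8  0.6 18.9] M [0.01 0.58 0.  ] open 20.3 grip 31.0 q6 -1.26 rot [3.141e+00 3.000e-03]
shift [np.float64(0.0), np.float64(-0.0), np.float64(-0.1), np.float64(0.1)]
```

>>> {"name": "step_arm", "arguments": {
  "plan": [
    [[0, 0, 0, -1, -1], [0, 0, 0, -2, -1], [0, 0, 0, -3, -1], [0, 0, 0, -4, -1], [0, 0, 0, -5, -1], [0, 0, 0, -6, -1]]
  ]
}}

```text
t: 9.78
eef_pos: [522.8, 258.1, 190.8]
tcp_rot: [3.141, 0.004, -3.004]
ft_force: [-1.7, 0.5, 17.1]
opening: 0.207
grip_force: 31.1
```

```bash
python3 -c "
from h import *;to(522.6,258.1,190.8,181.7)"
```

```text
t 9.78 pos [522.8 258.1 190.8] yaw -172.1 F [-1.7  0.5 17.1] M [ 0.06  0.45 -0.04] open 19.6 grip 31.1 q6 -1.36 rot [3.141 0.004]
shift [np.float64(0.2), np.float64(-0.0), np.float64(-0.0), np.float64(6.2)]
```

>>> {"name": "step_arm", "arguments": {
  "plan": [
    [[0, 0, 0.2, -1, -1], [0, 0, 0.2, -2, -1], [0, 0, 0.2, -3.5, -1], [0, 0, 0.2, -5, -1], [0, 0, 0.2, -6.5, -1], [0, 0, 0.2, -8, -1]]
  ]
}}

```text
t: 10.28
eef_pos: [523.0, 258.2, 190.7]
tcp_rot: [3.141, 0.004, -2.864]
ft_force: [-1.8, -0.5, 18.6]
opening: 0.207
grip_force: 31.1
```

```bash
python3 -c "
from h import *;to(522.6,258.1,190.8,181.7)"
```

```text
t 10.28 pos [523.  258.2 190.7] yaw -164.1 F [-1.8 -0.5 18.6] M [ 0.11  0.39 -0.08] open 19.6 grip 31.1 q6 -1.5 rot [3.141 0.004]
shift [np.float64(0.4), np.float64(0.0), np.float64(-0.1), np.float64(14.2)]
```

Turning freely. Continuing.

>>> {"name": "step_arm", "arguments": {
  "plan": [
    [[0, 0, 0.05, -2, -1], [0, 0, 0.05, -4, -1], [0, 0, 0.05, -6, -1], [0, 0, 0.1, -8, -1], [0, 0, 0.1, -10, -1], [0, 0, 0.1, -12, -1]]
  ]
}}

```text
t: 10.78
eef_pos: [523.1, 258.3, 190.7]
tcp_rot: [-3.141, 0.005, -2.654]
ft_force: [-0.6, 0.4, 17.8]
opening: 0.21
grip_force: 31.1
```

>>> {"name": "step_arm", "arguments": {
  "plan": [
    [[0, 0, 0.1, -2, -1], [0, 0, 0.1, -4, -1], [0, 0, 0.1, -6, -1], [0, 0, 0.1, -8, -1], [0, 0, 0.15, -10, -1], [0, 0, 0.15, -12, -1]]
  ]
}}

```text
t: 11.28
eef_pos: [523.2, 258.3, 190.7]
tcp_rot: [-3.14, 0.005, -2.445]
ft_force: [-0.9, 1.5, 20.2]
opening: 0.206
grip_force: 31.1
```

>>> {"name": "step_arm", "arguments": {
  "plan": [
    [[0, 0, 0, -2, -1], [0, 0, 0, -4, -1], [0, 0, 0, -6, -1], [0, 0, 0, -8, -1], [0, 0, 0, -10, -1], [0, 0, 0, -12, -1]]
  ]
}}

```text
t: 11.78
eef_pos: [523.3, 258.4, 190.7]
tcp_rot: [-3.139, 0.004, -2.235]
ft_force: [-0.1, 1.6, 18.9]
opening: 0.208
grip_force: 31.0
```

```bash
python3 -c "
from h import *;to(522.6,258.1,190.8,241.7)"
```

```text
t 11.78 pos [523.3 258.4 190.7] yaw -128.1 F [-0.1  1.6 18.9] M [ 0.25  0.3  -0.08] open 19.8 grip 31.0 q6 -2.13 rot [-3.139  0.004]
shift [np.float64(0.6), np.float64(0.4), np.float64(-0.1), np.float64(-9.8)]
```

>>> {"name": "step_arm", "arguments": {
  "plan": [
    [[0, 0, 0, -2, -1], [0, 0, 0, -4, -1], [0, 0, 0, -6, -1], [0, 0, 0, -8, -1], [0, 0, 0, -10, -1], [0, 0, 0, -10, -1], [0, 0, 0, -10, -1]]
  ]
}}

```text
t: 12.37
eef_pos: [523.3, 258.3, 190.7]
tcp_rot: [-3.138, 0.004, -2.062]
ft_force: [-0.7, 0.9, 19.1]
opening: 0.205
grip_force: 30.8
```

```bash
python3 -c "
from h import *;to(522.6,258.1,190.8,241.7)"
```

```text
t 12.37 pos [523.3 258.3 190.7] yaw -118.2 F [-0.7  0.9 19.1] M [0.26 0.28 0.01] open 19.5 grip 30.8 q6 -2.3 rot [-3.138  0.004]
shift [np.float64(0.5), np.float64(0.5), np.float64(-0.1), np.float64(0.1)]
```

At 60°. Lifting slowly.

>>> {"name": "step_arm", "arguments": {
  "plan": [
    [[0, 0, -1, 0, -1], [0, 0, -3, 0, -1], [0, 0, -5, 0, -1], [0, 0, -7, 0, -1], [0, 0, -10, 0, -1], [0, 0, -13, 0, -1], [0, 0, -16, 0, -1], [0, 0, -16, 0, -1]]
  ]
}}

```text
t: 13.03
eef_pos: [523.1, 258.2, 206.0]
tcp_rot: [-3.139, 0.003, -2.062]
ft_force: [1.4, 2.2, 11.3]
opening: 0.21
grip_force: 30.6
```

```bash
python3 -c "
from h import *;to(522.6,258.1,290,241.7)"
```

```text
t 13.03 pos [523.1 258.2 206. ] yaw -118.2 F [ 1.4  2.2 11.3] M [ 0.4  -0.19  0.03] open 19.9 grip 30.6 q6 -2.3 rot [-3.139e+00  3.000e-03]
shift [np.float64(0.4), np.float64(0.4), np.float64(-84.0), np.float64(0.1)]
```

>>> {"name": "step_arm", "arguments": {
  "plan": [
    [[0, 0, -2, 0, -1], [0, 0, -5, 0, -1], [0, 0, -9, 0, -1], [0, 0, -13, 0, -1], [0, 0, -17, 0, -1], [0, 0, -21, 0, -1], [0, 0, -25, 0, -1], [0, 0, -25, 0, -1]]
  ]
}}

```text
t: 13.7
eef_pos: [522.1, 258.0, 230.3]
tcp_rot: [-3.141, 0.001, -2.062]
ft_force: [1.1, -0.0, -0.3]
opening: 0.211
grip_force: 30.1
```

>>> {"name": "step_arm", "arguments": {
  "plan": [
    [[0, 0, -5, 0, -1], [0, 0, -12, 0, -1], [0, 0, -20, 0, -1], [0, 0, -30, 0, -1], [0, 0, -45, 0, -1], [0, 0, -60, 0, -1], [0, 0, -60, 0, -1], [0, 0, -60, 0, -1]]
  ]
}}

```text
t: 14.37
eef_pos: [522.0, 257.9, 290.3]
tcp_rot: [-3.14, 0.001, -2.062]
ft_force: [0.7, 0.1, -0.2]
opening: 0.207
grip_force: 30.1
```

```bash
python3 -c "
from h import *
cv2.imwrite('pics/b.png',env.read_camera('scene'))
to(578,-222,290,180)"
```

```text
t 14.42 pos [521.7 257.8 289.3] yaw -118.2 F [ 0.6  0.9 -1.1] M [0.11 0.09 0.02] open 20.1 grip 30.1 q6 -2.3 rot [-3.142  0.   ]
shift [np.float64(396.4), np.float64(-276.1), np.float64(-0.7), np.float64(61.8)]
```

View pics/b.png

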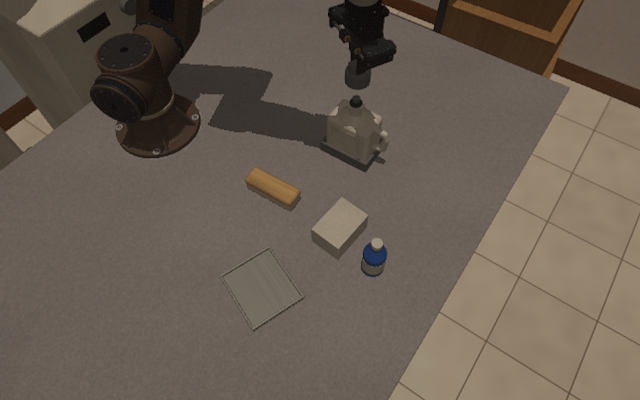

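The cap is in the gripper at about (357,75) and the bare neck is visible at (356,103). Carrying it over to the tray.

>>> {"name": "step_arm", "arguments": {
  "plan": [
    [[40, -28, 0, 6, -1], [80, -56, 0, 12, -1], [110, -77, 0, 18, -1], [145, -101, 0, 25, -1], [180, -125, 0, 32, -1], [215, -150, 0, 38, -1], [250, -174, 0, 44, -1], [280, -195, 0, 50, -1]]
  ]
}}

```text
t: 15.08
eef_pos: [560.2, -75.2, 288.5]
tcp_rot: [3.141, -0.001, -2.94]
ft_force: [0.8, 0.7, -0.7]
opening: 0.208
grip_force: 30.2
```

```bash
python3 -c "
from h import *;to(578,-222,200,180)"
```

```text
t 15.08 pos [560.2 -75.2 288.5] yaw -168.5 F [ 0.8  0.7 -0.7] M [ 0.06  0.04 -0.03] open 19.8 grip 30.2 q6 -2.02 rot [ 3.141e+00 -1.000e-03]
shift [np.float64(11.9), np.float64(-147.4), np.float64(88.5), np.float64(11.5)]
```

>>> {"name": "step_arm", "arguments": {
  "plan": [
    [[6, -40, 0, 6, -1], [8, -80, 0, 11, -1], [11, -120, 20, 11, -1], [12, -147, 50, 11, -1], [12, -147, 85, 11, -1], [12, -147, 120, 11, -1], [12, -147, 150, 11, -1], [12, -147, 150, 11, -1]]
  ]
}}

```text
t: 15.75
eef_pos: [576.2, -218.5, 132.9]
tcp_rot: [3.137, -0.009, -3.128]
ft_force: [0.3, 0.2, -1.6]
opening: 0.208
grip_force: 30.2
```

```bash
python3 -c "
from h import *;to(578,-222,38,180)
cv2.imwrite('pics/c.png',np.hstack([cv2.resize(env.read_camera(n)[y:y+150,x:x+150],(400,400),interpolation=cv2.INTER_CUBIC) for n,x,y in(('top',325,130),('scene',180,190))]))"
```

```text
t 15.75 pos [ 576.2 -218.5  132.9] yaw -179.2 F [ 0.3  0.2 -1.6] M [ 0.05  0.04 -0.  ] open 19.8 grip 30.2 q6 -2.05 rot [ 3.137 -0.009]
shift [np.float64(-1.8), np.float64(-3.5), np.float64(94.9), np.float64(0.8)]
```

View pics/c.png

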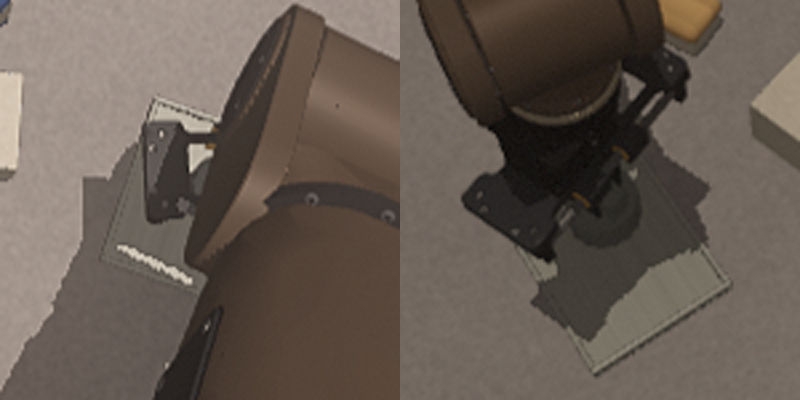

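The cap hangs upright over the tray, with the brush and carton clear. Descending.

>>> {"name": "step_arm", "arguments": {
  "plan": [
    [[-2, -3.5, 20, 0, -1], [-2, -3.5, 40, 0, -1], [-2, -3.5, 60, 0, -1], [-2, -3.5, 75, 0, -1], [-2, -3.5, 83, 0, -1], [-2, -3.5, 85, 0, -1], [-2, -3.5, 85, 0, -1]]
  ]
}}

```text
t: 16.43
eef_pos: [581.8, -223.1, 55.6]
tcp_rot: [-3.141, 0.001, -3.127]
ft_force: [-0.4, -0.2, -0.3]
opening: 0.21
grip_force: 30.2
```

```bash
python3 -c "
from h import *;to(578,-222,38,180)"
```

```text
t 16.43 pos [ 581.8 -223.1   55.6] yaw -179.2 F [-0.4 -0.2 -0.3] M [ 0.   -0.02  0.02] open 20.0 grip 30.2 q6 -2.06 rot [-3.141e+00  1.000e-03]
shift [np.float64(3.8), np.float64(1.2), np.float64(17.6), np.float64(0.8)]
```

>>> {"name": "step_arm", "arguments": {
  "plan": [
    [[2, 1, 3, 0, -1], [3, 1, 6, 0, -1], [4, 1, 9, 0, -1], [4, 1, 12, 0, -1], [4, 1, 14, 0, -1], [4, 1, 15, 0, -1], [4, 1, 15, 0, -1]]
  ]
}}

```text
t: 17.02
eef_pos: [577.1, -222.0, 39.1]
tcp_rot: [3.141, -0.0, -3.127]
ft_force: [0.3, -0.8, -0.9]
opening: 0.208
grip_force: 30.2
```

>>> {"name": "step_arm", "arguments": {
  "plan": [
    [[0, 0, 0.5, 0, -1], [0, 0, 1, 0, -1], [0, 0, 1.5, 0, -1], [0, 0, 2, 0, -1], [0, 0, 2, 0, -1]]
  ]
}}

```text
t: 17.43
eef_pos: [577.2, -222.1, 38.3]
tcp_rot: [-3.141, 0.001, -3.127]
ft_force: [-3.5, 0.6, 8.9]
opening: 0.212
grip_force: 30.6
```

Touchdown at 38.3 mm, as expected. Easing off and releasing.

>>> {"name": "step_arm", "arguments": {
  "plan": [
    [[0, 0, -0.5, 0, -1], [0, 0, -0.5, 0, -0.5], [0, 0, -0.5, 0, -0.2], [0, 0, -0.5, 0, 0], [0, 0, -0.5, 0, 0], [0, 0, -0.5, 0, 0]]
  ]
}}

```text
t: 17.93
eef_pos: [577.6, -222.5, 38.3]
tcp_rot: [-3.141, 0.001, -3.127]
ft_force: [0.1, -1.6, 4.9]
opening: 0.464
grip_force: 2.7
```

>>> {"name": "step_arm", "arguments": {
  "plan": [
    [[0, 0, -5, 0, 0], [0, 0, -15, 0, 0], [0, 0, -30, 0, 0], [0, 0, -60, 0, 0], [0, 0, -95, 0, 0], [0, 0, -130, 0, 0], [0, 0, -160, 0, 0], [0, 0, -160, 0, 0]]
  ]
}}

```text
t: 18.6
eef_pos: [578.9, -222.8, 204.8]
tcp_rot: [-3.137, 0.008, -3.127]
ft_force: [0.2, 0.6, 0.5]
opening: 0.502
grip_force: 0.0
```

>>> {"name": "step_arm", "arguments": {
  "plan": [
    [[40, 0, 0, 0, 0], [80, 0, 0, 0, 0], [120, 0, 0, 0, 0], [150, 0, 0, 0, 0], [150, 0, 0, 0, 0], [150, 0, 0, 0, 0], [150, 0, 0, 0, 0], [150, 0, 0, 0, 0]]
  ]
}}

```text
t: 19.27
eef_pos: [428.0, -224.4, 197.9]
tcp_rot: [-3.141, 0.0, -3.127]
ft_force: [0.9, -0.5, 0.5]
opening: 0.502
grip_force: 0.0
```

```bash
python3 -c "
from h import *;to(578,-222,38,180)
cv2.imwrite('pics/d.png',env.read_camera('scene'))"
```

```text
t 19.27 pos [ 428.  -224.4  197.9] yaw -179.1 F [ 0.9 -0.5  0.5] M [0.06 0.02 0.01] open 47.7 grip 0.0 q6 -2.21 rot [-3.141  0.   ]
shift [np.float64(-150.0), np.float64(0.1), np.float64(159.9), np.float64(0.9)]
```

View pics/d.png

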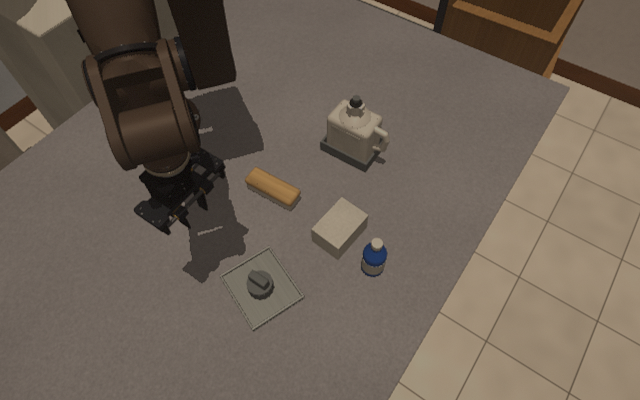

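The cap stands upright at about (260,284), near the tray's centre, and everything else is unmoved. Handing in.

```bash
python3 -c "
from cell import env;print(env.job_done())"
```

```text
the job is handed in; nothing more can be done
None
```

The jug is open and its cap stands upright and released near the tray's centre; no force reading passed about 20 N, the other things look unmoved, and the job was handed in at about 19 s with no verdict returned.

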